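Make up two planter sets on a two-tier display stand

ROBOT

A 6-joint arm with a two-finger parallel gripper is mounted at the origin on the work surface. World frame = base frame: x ahead of the robot, y to its left, z up, the work surface at z = 0. Lengths are in m, angles in degrees, forces in N, time in s.
With the tool pointing down it reaches from about 0.4 to 0.825 m from the base axis. Payload 7 kg.
Tool frame: the origin (TCP) lies at the very end of the fingers, on their centre line; the grasp point (between the pads) lies hold_point_z behind it (hold_point_z is the distance from the TCP to the grasp point, in m); z points along the fingers, y is the line along which they close (so a half turn about z gives the same grasp; the last joint's range is limited). The gripper opens to 88 mm and grips with 3 to 60 N. Pads are 19 mm wide; open, the fingers measure 130 mm over their backs; the gripper's body (78 mm by 193 mm) begins 47 mm behind the grasp point.
Start: joints at [-50.93, 20.546, 0.682, 0, -70.136, -16.507], TCP at [0.259, -0.623, 0.227] pointing down, gripper open.
Joint ranges: [-176.03, 176.03], [-82.01, 121.73], [-58.28, 71.71], [-173.87, 95.51], [-174.79, -0.11], [-173.66, 173.66]. Speed limits (degrees/s): [136.94, 136.94, 172.46, 180, 180, 180].

INTERFACE

Orientations are given as [roll, pitch, yaw] about the fixed x, y, z axes, in that order (R = Rz(yaw) Ry(pitch) Rx(roll)).
In Python, from plant import get_obs, snapshot, close_job, hold_point_z gives the robot as it stands.
- The arm moves only by the tool play_rows, never from a script. Its argument "commands" is a list that holds one entry, the list of rows, each a list of 7 numbers: the shift along the tool's x, y, z in cm, then the turn, a rotation vector about the tool's x, y, z in degrees, then the opening, from 0 (shut) to 1 (fully open). In form: [[[x, y, z, ax, ay, az, fingers], ...]]. A call has 1 to 20 rows; each row is the pose to reach, as a shift and turn from the pose commanded when the call began, along the tool's axes at that moment; what a row does not reach only later rows make up. A row lasts 1/12 s, in which the tool goes at most 41.7 mm and 7.16 degrees, less where a joint would pass 70% of its speed; a pose out of reach is approached as far as the arm can. A call with a gripper value outside its range is refused whole. The fingers move at their own pace and stop on an object; the grip force is fixed at half the most. Time passes only in rows, so rows that repeat a pose let the fingers close. It gives the time, the measured TCP pose, the force, the opening and the grip force at its end, in the units of the state.
- get_obs(): the state, without advancing time (a new reading comes with each control period).
- snapshot(name): name is "scene" or "top" or "wrist"; returns a dict with "frame" (420x560x3 uint8, red, green, blue), "camera_matrix" (3x3 intrinsics, pixels), "origin" and "attitude" of the camera in the world. Camera axes: x right, y down, z forward; pixel columns grow to the right and rows downward; lengths in m; the calibration is good to about 2 mm. A picture is of the moment at which its call begins. There is no depth.
- close_job(): hands the job in; it is judged then, once.
The state is a dict: "clock": time; "joint_pos": joint angles; "qvel": joint speeds; "tau": joint torques, N m; "tool_pos": TCP position; "orientation": TCP orientation; "force": force on the tool from outside, world axes, zero at the start; "moment": the same for the moment, N m; "opening": finger opening in m; "gripper_force": force on a finger pad.
Only numpy, scipy, OpenCV 4.12 (cv2) and the standard library are available. Lean on these libraries where they do the work, as an engineer would, in place of code of your own. Each camera call takes 0.05 s, during which the arm holds its last target. There are 200 camera calls.

TASK

Make up the two planter sets on the two-tier wooden stand: the brown square pot and the pink pot go on the lower tray that has the posts, and the tall teal pot and the cream flowered pot go on the upper tray, one pot upright in the middle of each cork pad (either pad of its tray). The upper tray, carried by its handle, must end fitted over the lower one, every corner hole down over its post and the board level on all four collars. Set everything down gently, tip nothing over, and leave the navy and yellow pots where they stand.

Things in the scene. Friction and masses are not known exactly. Their poses are not given: they have to be found in the camera images.
- stand_base: Lower tray, fixed: pale board 140 (x) by 236 (y), top 14 above the table; 76 square cork pads, flush, at y +-55, x 0. At each corner (+-56, +-104) a 14 thick post: 22 wide brass collar, its top (where the upper tray rests) 89 above the table, then a 9 thick pin, last 8 tapered, tip at 109. 8 high lips on the long edges. All mm. Origin: table level under the middle, z up. Same after half a turn.
- upper_tray: Loose pale tray flat on the table, 0.45 kg: board 140 (x) by 236 (y), 10 thick; 14 hole in each corner (+-56, +-104); 76 square cork pads, flush, at y +-55, x 0; 8 high lips on the long edges. Darker handle over the middle, balanced: bar along x, 14 wide, 18 deep, 108 long, its centre 85 above the underside. All mm. Origin: centre of the underside, z up. Same after half a turn.
- brown_pot: Square glazed planter, open at the top, hollow, dark brown glaze with pale jade bands and shells: 56 mm square (58 mm over the raised bands), 58 mm tall on four 4 mm feet, walls 5 mm, faces along its x and y axes, about 150 g. Origin: centre of its underside, z up.
- pink_pot: Round-bellied glazed planter, open at the top, hollow, pink with a red rim band: 52 mm tall, 60 mm across from 24 to 44 mm up, drawing in to a 42 mm foot and a 57 mm mouth, walls 4.5 mm, about 130 g. Origin: centre of its underside, z up.
- teal_pot: Tall round glazed planter, open at the top, hollow, dark teal: 70 mm tall, 44 mm across at the foot, 51 mm at 46 mm up, then an upright rim band 57 mm across from 48 to 70 mm up, walls 4.5 mm, about 160 g. Origin: centre of its underside, z up.
- cream_pot: Round glazed planter, open at the top, hollow, cream with a beaded rim and small red and pink flowers round its side: 58 mm tall (61 over the beads), 60 mm across from 26 mm up to the rim, 46 mm foot, walls 4.5 mm, about 140 g. Origin: centre of its underside, z up.
- navy_pot: Spare, not for either set. Square glazed planter, open at the top, hollow, navy blue with pale blue bands and shells: 56 mm square (58 mm over the raised bands), 58 mm tall on four 4 mm feet, walls 5 mm, faces along its x and y axes, about 150 g. Origin: centre of its underside, z up.
- yellow_pot: Spare, not for either set. Round-bellied glazed planter, open at the top, hollow, yellow with an ochre rim band: 52 mm tall, 60 mm across from 24 to 44 mm up, drawing in to a 42 mm foot and a 57 mm mouth, walls 4.5 mm, about 130 g. Origin: centre of its underside, z up.
Not all that is in view belongs to the job. Of the things that look like the teal_pot, the largest one is meant.

How it is judged (in metres and radians):
At the end, for the whole second after the job is handed in: Brown and pink pots on the lower tray, teal and cream on the upper, each upright within 14 mm (x, y) of the middle of its own pad; upper tray level on the four collars (5 mm sideways, 4 mm in height, 0.06 rad); all at rest; navy and yellow pots within 30 mm of their start (x of brown_pot in the frame of stand_base between -0.014 and 0.014 m and (y of brown_pot in the frame of stand_base between -0.069 and -0.041 m or y of brown_pot in the frame of stand_base between 0.041 and 0.069 m) and z of brown_pot in the frame of stand_base between 0.009 and 0.019 m and angle between each of brown_pot, pink_pot, teal_pot, cream_pot's own z axis and vertical below 0.08 rad and linear speed of each of brown_pot, pink_pot, upper_tray, teal_pot, cream_pot below 0.02 m/s and angular speed of each of brown_pot, pink_pot, upper_tray, teal_pot, cream_pot below 0.2 rad/s and x of pink_pot in the frame of stand_base between -0.014 and 0.014 m and (y of pink_pot in the frame of stand_base between -0.069 and -0.041 m or y of pink_pot in the frame of stand_base between 0.041 and 0.069 m) and z of pink_pot in the frame of stand_base between 0.009 and 0.019 m and x of upper_tray in the frame of stand_base between -0.005 and 0.005 m and y of upper_tray in the frame of stand_base between -0.005 and 0.005 m and z of upper_tray in the frame of stand_base between 0.085 and 0.093 m and angle between the y axis of upper_tray and the y axis of stand_base, either way round below 0.06 rad and angle between upper_tray's own z axis and vertical below 0.03 rad and x of teal_pot in the frame of upper_tray between -0.014 and 0.014 m and (y of teal_pot in the frame of upper_tray between -0.069 and -0.041 m or y of teal_pot in the frame of upper_tray between 0.041 and 0.069 m) and z of teal_pot in the frame of upper_tray between 0.005 and 0.015 m and x of cream_pot in the frame of upper_tray between -0.014 and 0.014 m and (y of cream_pot in the frame of upper_tray between -0.069 and -0.041 m or y of cream_pot in the frame of upper_tray between 0.041 and 0.069 m) and z of cream_pot in the frame of upper_tray between 0.005 and 0.015 m and distance of each of navy_pot, yellow_pot from where it was at the start of the episode below 0.03 m); the robot touches nothing.
It fails at once if a pot is knocked over or tipped by more than 0.5 rad (angle between any of brown_pot, pink_pot, teal_pot, cream_pot, navy_pot, yellow_pot's own z axis and vertical above 0.5 rad).
It fails at once if a spare pot (navy or yellow) is shifted more than 30 mm from its place (distance of any of navy_pot, yellow_pot from where it was at the start of the episode above 0.03 m).
It fails at once if a pot or the upper tray is dropped: it falls free, touching nothing, at more than 0.7 m/s (a fall of some 25 mm) ((linear speed of brown_pot above 0.7 m/s and contact force between brown_pot and anything else below 0.02 N) or (linear speed of pink_pot above 0.7 m/s and contact force between pink_pot and anything else below 0.02 N) or (linear speed of teal_pot above 0.7 m/s and contact force between teal_pot and anything else below 0.02 N) or (linear speed of cream_pot above 0.7 m/s and contact force between cream_pot and anything else below 0.02 N) or (linear speed of upper_tray above 0.7 m/s and contact force between upper_tray and anything else below 0.02 N)).
It also fails if it takes over 128 s, if anything falls off the work surface, if the arm or the gripper's body presses on something with over 40 N, if the wrist force passes 120 N, or if a joint passes its speed limit or range.

## Working session

There is one attempt and no reset: what is moved stays moved. The work goes in short steps, Python scripts to look and compute and a tool call to move; the robot and the scene stay as the last step left them, time stands still between calls to the robot, and variables do not carry over. Pictures are saved under pics/ and viewed, at most 14 in all, crops included, and the job is handed in when it is done.

Besides the shell and the picture viewer there is one more tool, called after "Call:" in YAML: its name, and indented under it one key for each argument. play_rows: Moves the arm, as the interface text tells. Its arguments: {"type":"object","properties":{"commands":{"type":"array","items":{"type":"array","items":{"type":"array","items":{"type":"number"}}}}},"required":["commands"]}

```bash
mkdir -p pics; cat > h.py <<'E'
import numpy as np, cv2
from plant import get_obs, snapshot, close_job, hold_point_z
def snap(name,fn,scale=None,crop=None):
    s=snapshot(name); im=s["frame"][:,:,::-1].copy()
    np.savez("pics/"+fn+".npz",K=s["camera_matrix"],o=s["origin"],R=np.array(s["attitude"]))
    cv2.imwrite("pics/"+fn+"_raw.png",im); cv2.imwrite("pics/"+fn+".png",im)
    return s
E
python3 - <<'E'
from h import *
print(hold_point_z, get_obs())
for n in("scene","top"):
    s=snap(n,n+"0"); print(s["camera_matrix"],s["origin"],s["attitude"])
a=cv2.imread("pics/top0.png"); cv2.imwrite("pics/top0b.png",cv2.resize(a,(800,600),interpolation=cv2.INTER_CUBIC))
E
```

```text
0.0188 {'clock': 0.0, 'joint_pos': array([-5.09286182e+01,  2.05888883e+01,  6.33629300e-01, -2.23061288e-02,
       -7.01356196e+01, -1.65079013e+01]), 'qvel': array([ 0.20914415, -0.08400701, -0.00800947, -0.08928707,  0.06101376,
       -0.0393092 ]), 'tau': array([-8.32329042e-04, -5.82718527e+01,  2.93058944e+01,  6.99724227e+00,
        6.99079319e-03, -8.41330666e-05]), 'tool_pos': array([ 0.25880794, -0.62287394,  0.22564346]), 'orientation': array([ 1.79906908e+02, -5.72070170e-03, -1.57444111e+02]), 'force': array([0.21387883, 0.06808098, 0.84646164]), 'moment': array([-0.01089435, -0.03698413,  0.03678199]), 'gripper_force': 0.0, 'opening': 0.08801300660042011}
[[465.19507732   0.         283.66752194]
 [  0.         465.19507732 212.32916674]
 [  0.           0.           1.        ]] [1.29802386 0.36020452 0.73050331] [-129.05707967    1.1747536   113.94979162]
[[403.03941937   0.         280.00974421]
 [  0.         403.03941937 204.05150534]
 [  0.           0.           1.        ]] [ 0.38517679 -0.0150672   0.78728755] [-168.5729493     0.29734893  -90.02900297]
```

View pics/top0b.png

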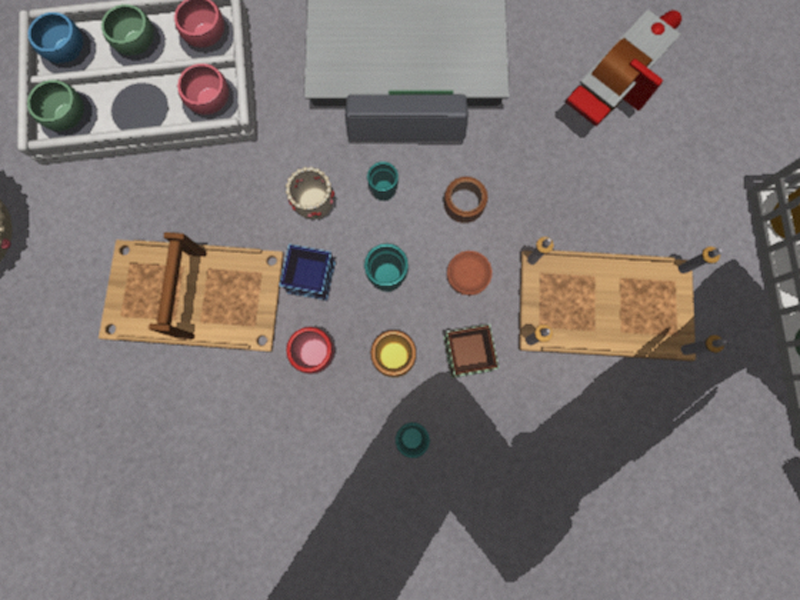

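View pics/scene0.png

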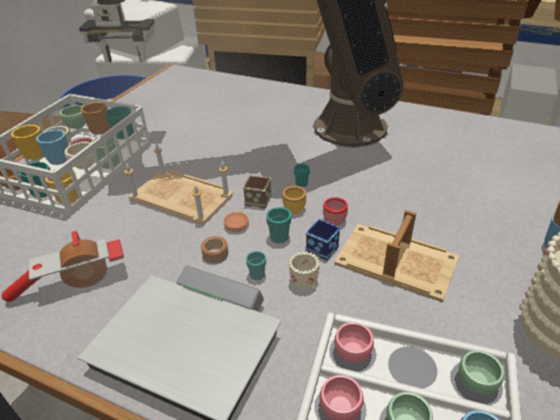

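The top view shows the pots in a 3x3 cluster with the upper tray on the left at (193,295) and the base on the right at (608,304), both in 800 px coordinates. The scene view confirms which pot is which. I'll enlarge crops to get pixel readings.

```bash
python3 - <<'E'
from h import *
a=cv2.imread("pics/top0.png")
for n,(x0,y0,x1,y1),k in(("cp",(195,105,355,265),3.75),("ct",(65,160,205,250),5),("cb",(355,155,515,260),5)):
    cv2.imwrite(f"pics/{n}.png",cv2.resize(a[y0:y1,x0:x1],None,fx=k,fy=k,interpolation=cv2.INTER_CUBIC))
E
```

```text
(no output)
```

View pics/cp.png

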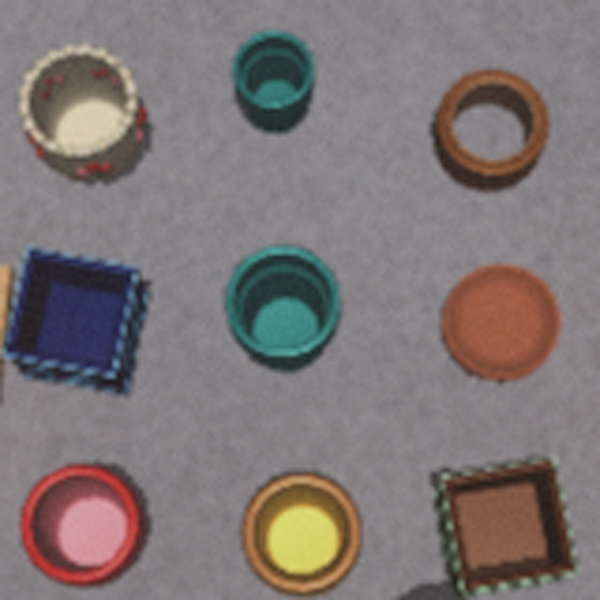

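View pics/ct.png

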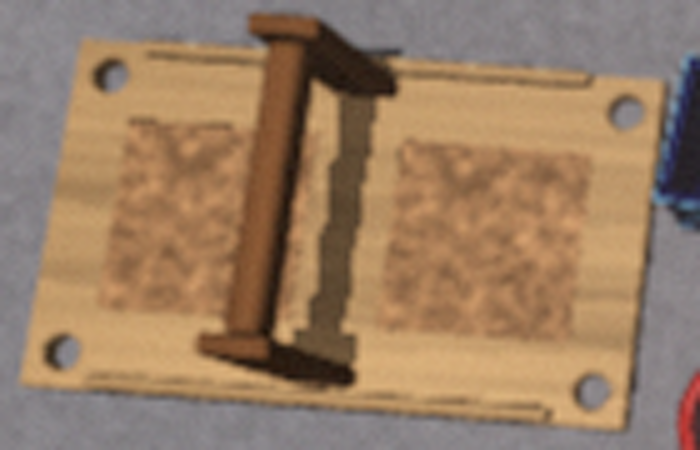

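View pics/cb.png

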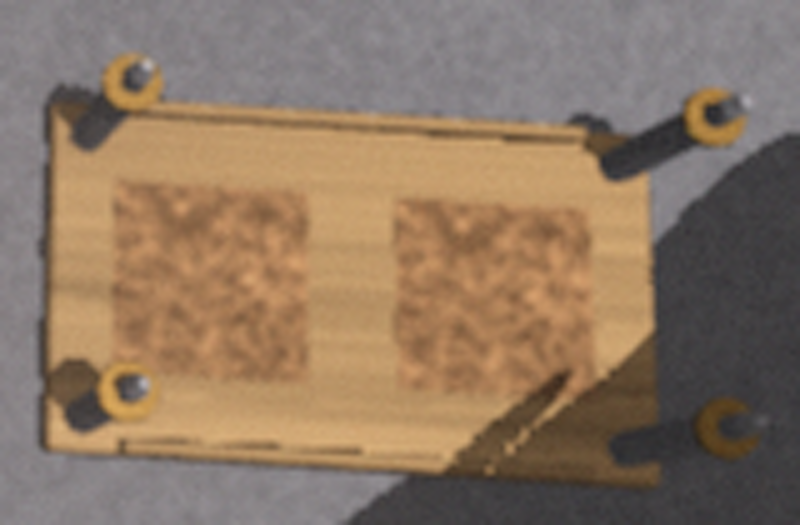

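The crops give readable rim centres for all the pots, four tray holes, and four base collars and the cork pads. Next I'll back-project these to world positions.

```bash
cat >> h.py <<'E'
from scipy.spatial.transform import Rotation as Ro
def ray(fn,u,v,z):
    d=np.load("pics/"+fn+".npz"); R=Ro.from_euler('xyz',d["R"],degrees=True).as_matrix()
    r=R@np.linalg.solve(d["K"],[u,v,1.]); o=d["o"]; return o+r*(z-o[2])/r[2]
def crop(fn,p,k,off,z): return ray(fn,(p[0]+.5)/k-.5+off[0],(p[1]+.5)/k-.5+off[1],z)
def proj(fn,P):
    d=np.load("pics/"+fn+".npz"); R=Ro.from_euler('xyz',d["R"],degrees=True).as_matrix()
    c=d["K"]@(R.T@(np.array(P)-d["o"])); return c[:2]/c[2]
def rigid(M,W):
    M=np.array(M,float);W=np.array(W,float);m=M-M.mean(0);w=W-W.mean(0)
    a=np.arctan2((m[:,0]*w[:,1]-m[:,1]*w[:,0]).sum(),(m*w).sum()); c,s=np.cos(a),np.sin(a)
    t=W.mean(0)-np.array([[c,-s],[s,c]])@M.mean(0)
    return t,np.degrees(a),np.linalg.norm(W-t-M@np.array([[c,-s],[s,c]]).T,axis=1)
E
python3 - <<'E'
from h import *
np.set_printoptions(precision=4,suppress=True)
f=lambda p,z:crop("top0",p,3.75,(195,105),z)[:2]
for n,p,z in(("cream",(79,102),.06),("navy",(75,315),.058),("teal",(283,302),.07),("pink",(83,524),.05),("yellow",(302,533),.05),("brown",(509,524),.058),("smallteal",(273,72),.05),("ring",(491,128),.03),("saucer",(501,322),.01)):
    q=f(p,z); print(n,q,np.hypot(*q))
for n,C in(("brown",[(440,478),(558,460),(578,568),(462,592)]),("navy",[(28,250),(143,262),(122,388),(8,360)])):
    W=[f(p,.058) for p in C]; print(n,rigid([(.029,.029),(.029,-.029),(-.029,-.029),(-.029,.029)],W))
H=[(.056,.104),(.056,-.104),(-.056,-.104),(-.056,.104)]
W=[crop("top0",p,5,(65,160),.01)[:2] for p in[(111,75),(626,111),(592,390),(62,351)]]; print("tray",rigid(H,W))
W=[crop("top0",p,5,(355,155),.089)[:2] for p in[(133,82),(715,115),(726,428),(127,390)]]; print("base",rigid(H,W))
P=[(.038,.093),(.038,.017),(-.038,.017),(-.038,.093),(.038,-.017),(.038,-.093),(-.038,-.093),(-.038,-.017)]
W=[crop("top0",p,5,(355,155),.014)[:2] for p in[(118,183),(309,192),(305,380),(113,372),(397,200),(590,210),(595,395),(395,388)]]; print("pads",rigid(P,W))
E
```

```text
cream [0.6732 0.1115] 0.6824144448322205
navy [0.5621 0.1104] 0.5728021595036433
teal [0.5655 0.0067] 0.565553894850955
pink [0.4591 0.1045] 0.4708288028150938
yellow [ 0.4546 -0.0024] 0.4545941438885707
brown [ 0.4581 -0.1024] 0.4693723548551256
smallteal [0.6934 0.0131] 0.6935390005315654
ring [ 0.67   -0.1015] 0.677674797628409
saucer [ 0.5695 -0.1066] 0.5794055449131909
brown (array([ 0.458 , -0.1026]), np.float64(9.695296387761559), array([0.0013, 0.0024, 0.0029, 0.001 ]))
navy (array([0.5623, 0.1103]), np.float64(-8.980130545338056), array([0.0006, 0.0028, 0.004 , 0.0013]))
tray (array([0.5397, 0.2764]), np.float64(-4.260675917905199), array([0.0003, 0.0001, 0.0001, 0.0002]))
base (array([ 0.5244, -0.2927]), np.float64(-3.7168859911702663), array([0.0008, 0.0004, 0.0009, 0.0002]))
pads (array([ 0.5244, -0.2934]), np.float64(-3.5430632808602156), array([0.0018, 0.0004, 0.002 , 0.0006, 0.0015, 0.0008, 0.0022, 0.0011]))
```

```bash
cat >> h.py <<'E'
def plan(*T):
    o=get_obs(); p=o["tool_pos"]; y=o["orientation"][2]; R=Ro.from_euler('xyz',[180,0,y],degrees=True).as_matrix()
    print("at",np.round(p,4),np.round(o["orientation"],2),"j",np.round(o["joint_pos"],1),"F",np.round(o["force"],1),"open",round(o["opening"],4),"grip",round(o["gripper_force"],1),"t",round(o["clock"],2))
    for x,yy,z,yaw in T:
        d=R.T@(np.array([x,yy,z])-p)*100; a=(y-yaw+180)%360-180
        print("->",np.round(d,2),"az",round(a,2),"rows",round(max(np.linalg.norm(d)/4.17,abs(a)/7.16),1))
E
python3 - <<'E'
from h import *
plan((.458,-.1025,.15,-80.3),(.458,-.1025,.1,-80.3),(.458,-.1025,.018,-80.3))
E
```

```text
at [ 0.2588 -0.6229  0.2257] [ 1.7991e+02 -1.0000e-02 -1.5744e+02] j [-50.9  20.6   0.6  -0.  -70.1 -16.5] F [ 1.3 -0.1 -0.9] open 0.0875 grip 0.0 t 0.1
-> [-38.36  40.42   7.57] az -77.14 rows 13.5
-> [-38.36  40.42  12.57] az -77.14 rows 13.7
-> [-38.36  40.42  20.77] az -77.14 rows 14.3
```

Call:
play_rows:
  commands:
    - [[-38.4,40.4,7.5,0,0,-77.1,0.9],[-38.4,40.4,7.5,0,0,-77.1,0.9],[-38.4,40.4,7.5,0,0,-77.1,0.9],[-38.4,40.4,7.5,0,0,-77.1,0.9],[-38.4,40.4,7.5,0,0,-77.1,0.9],[-38.4,40.4,7.5,0,0,-77.1,0.9],[-38.4,40.4,7.5,0,0,-77.1,0.9],[-38.4,40.4,7.5,0,0,-77.1,0.9],[-38.4,40.4,7.5,0,0,-77.1,0.9],[-38.4,40.4,7.5,0,0,-77.1,0.9],[-38.4,40.4,7.5,0,0,-77.1,0.9],[-38.4,40.4,7.5,0,0,-77.1,0.9],[-38.4,40.4,7.5,0,0,-77.1,0.9],[-38.4,40.4,7.5,0,0,-77.1,0.9],[-38.4,40.4,7.5,0,0,-77.1,0.9],[-38.4,40.4,7.5,0,0,-77.1,0.9],[-38.4,40.4,7.5,0,0,-77.1,0.9],[-38.4,40.4,7.5,0,0,-77.1,0.9]]

```text
clock: 1.6
tool_pos: [0.4582, -0.1035, 0.1515]
orientation: [180.0, 0.0, -80.4]
force: [-0.6, -0.6, -0.6]
opening: 0.0789
gripper_force: 0.0
```

```bash
python3 - <<'E'
from h import *
plan((.458,-.1025,.15,-80.3),(.458,-.1025,.018,-80.3))
s=snap("wrist","w0"); print(s["camera_matrix"],s["origin"],s["attitude"])
for P in [(.458,-.1025,.058),(.458,-.1025,0),(.5695,-.1066,.01)]: print(proj("w0",P))
a=cv2.imread("pics/w0.png")
cv2.circle(a,tuple(np.int32(proj("w0",(.458,-.1025,.058)))),3,(0,255,0),-1); cv2.imwrite("pics/w0.png",a)
E
```

```text
at [ 0.4582 -0.1035  0.1515] [179.98   0.   -80.38] j [ 11.4   4.9 -30.5  -0.  -54.6  -1.7] F [-0.6 -0.6 -0.6] open 0.0789 grip 0.0 t 1.6
-> [-0.11 -0.    0.15] az -0.08 rows 0.0
-> [-0.11 -0.   13.35] az -0.08 rows 3.2
[[365.16608126   0.         276.13784038]
 [  0.         365.16608126 217.03288765]
 [  0.           0.           1.        ]] [ 0.46952374 -0.17094021  0.30877673] [ 1.65445857e+02  9.23365475e-03 -1.70374764e+02]
[276.07961479 222.86828056]
[276.10073963 205.00624602]
[143.53997521 180.79310568]
```

View pics/w0.png

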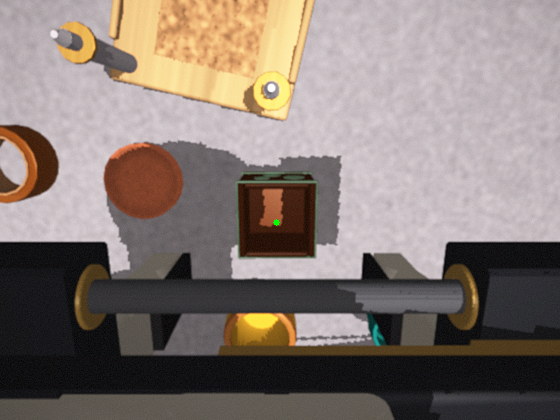

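The wrist view shows the brown pot square to the fingers, its rim centre near (276,220) against the predicted (276,223). That agrees to about 2 mm.

Call:
play_rows:
  commands:
    - [[0.1,0,3,0,0,0,0.9],[0.1,0,6,0,0,0,0.9],[0.1,0,9,0,0,0,0.9],[0.1,0,11.5,0,0,0,0.9],[0.1,0,13.3,0,0,0,0.9],[0.1,0,13.3,0,0,0,0.9],[0.1,0,13.3,0,0,0,0.5],[0.1,0,13.3,0,0,0,0.5],[0.1,0,13.3,0,0,0,0.5],[0.1,0,13.3,0,0,0,0.5],[0.1,0,13.3,0,0,0,0.5],[0.1,0,13.3,0,0,0,0.5]]

```text
clock: 2.65
tool_pos: [0.4594, -0.1039, 0.0198]
orientation: [-179.9, -0.0, -80.3]
force: [-1.9, -0.4, 8.1]
opening: 0.0557
gripper_force: 30.0
```

```bash
python3 - <<'E'
from h import *
p=(.5209,-.3478)
plan((.458,-.104,.16,-80.3),(*p,.16,-93.65),(*p,.06,-93.65),(*p,.032,-93.65))
E
```

```text
at [ 0.4594 -0.1039  0.0198] [-1.7989e+02 -1.0000e-02 -8.0320e+01] j [ 11.3  15.8 -39.2   0.  -34.9  -1.6] F [-1.9 -0.4  8.1] open 0.0557 grip 30.0 t 2.65
-> [-1.000e-02  1.400e-01 -1.402e+01] az -0.02 rows 3.4
-> [ 25.08  -1.96 -14.02] az 13.33 rows 6.9
-> [25.08 -1.96 -4.02] az 13.33 rows 6.1
-> [25.08 -1.96 -1.22] az 13.33 rows 6.0
```

Call:
play_rows:
  commands:
    - [[0,0,-1,0,0,0,0.5],[0,0,-3,0,0,0,0.5],[0,0,-6,0,0,0,0.5],[0,0,-9,0,0,0,0.5],[0,0,-12,0,0,0,0.5],[1,0,-14,0,0,0,0.5],[3.5,0,-14,0,0,2,0.5],[7,-0.5,-14,0,0,4,0.5],[10.5,-1,-14,0,0,6,0.5],[14,-1.3,-14,0,0,8,0.5],[17.5,-1.6,-14,0,0,10,0.5],[21,-1.8,-14,0,0,12,0.5],[23.5,-1.9,-14,0,0,13.3,0.5],[25.1,-2,-14,0,0,13.3,0.5],[25.1,-2,-14,0,0,13.3,0.5],[25.1,-2,-14,0,0,13.3,0.5]]

```text
clock: 3.98
tool_pos: [0.5201, -0.3485, 0.1581]
orientation: [180.0, 0.0, -93.7]
force: [0.5, 0.1, -1.6]
opening: 0.0558
gripper_force: 30.0
```

```bash
python3 - <<'E'
from h import *
p=(.5209,-.3478)
plan((*p,.06,-93.65),(*p,.034,-93.65))
E
```

```text
at [ 0.5201 -0.3485  0.1581] [ 1.7996e+02  3.0000e-02 -9.3730e+01] j [-16.   18.9 -11.1  -0.  -60.1  12.3] F [ 0.5  0.1 -1.6] open 0.0558 grip 30.0 t 3.98
-> [-0.07 -0.07  9.81] az -0.08 rows 2.4
-> [-0.07 -0.07 12.41] az -0.08 rows 3.0
```

Call:
play_rows:
  commands:
    - [[0,0,3,0,0,0,0.5],[0,0,6,0,0,0,0.5],[0,0,9,0,0,0,0.5],[0,0,11,0,0,0,0.5],[0,0,11.7,0,0,0,0.5],[0,0,12.1,0,0,0,0.5],[0,0,12.4,0,0,0,0.5],[0,0,12.4,0,0,0,0.5],[0,0,12.4,0,0,0,0.5]]

```text
clock: 4.73
tool_pos: [0.5215, -0.3481, 0.036]
orientation: [-179.9, -0.0, -93.6]
force: [0.5, -0.2, -1.3]
opening: 0.0557
gripper_force: 30.0
```

Call:
play_rows:
  commands:
    - [[0,0,0.1,0,0,0,0.5],[0,0,0.2,0,0,0,0.5],[0,0,0.25,0,0,0,0.5],[0,0,0.25,0,0,0,0.5],[0,0,0.25,0,0,0,0.9],[0,0,0.25,0,0,0,0.9],[0,0,0.25,0,0,0,0.9],[0,0,0.25,0,0,0,0.9],[0,0,0.25,0,0,0,0.9],[0,0,-3,0,0,0,0.9],[0,0,-6.5,0,0,0,0.9],[0,0,-10,0,0,0,0.9],[0,0,-13,0,0,0,0.9],[0,0,-13,0,0,0,0.9]]

```text
clock: 5.9
tool_pos: [0.5238, -0.3497, 0.1718]
orientation: [-179.4, -0.2, -93.6]
force: [0.3, -1.1, 1.0]
opening: 0.0784
gripper_force: 0.0
```

```bash
python3 - <<'E'
from h import *
plan((.4591,.1045,.15,-90),(.4591,.1045,.12,-90),(.4591,.1045,.015,-90))
s=snap("wrist","w1");snap("top","top1")
print(proj("w1",(.5209,-.3478,.072)),proj("top1",(.5209,-.3478,.072)))
E
```

```text
at [ 0.5238 -0.3497  0.1718] [-179.45   -0.24  -93.57] j [-15.9  18.2 -10.3   0.1 -61.   12.3] F [ 0.3 -1.1  1. ] open 0.0784 grip 0.0 t 5.9
-> [-44.93   9.29   2.18] az -3.57 rows 11.0
-> [-44.93   9.29   5.18] az -3.57 rows 11.1
-> [-44.93   9.29  15.68] az -3.57 rows 11.6
[281.84197957 222.01588401] [466.66185209 208.58556192]
```

View pics/w1.png

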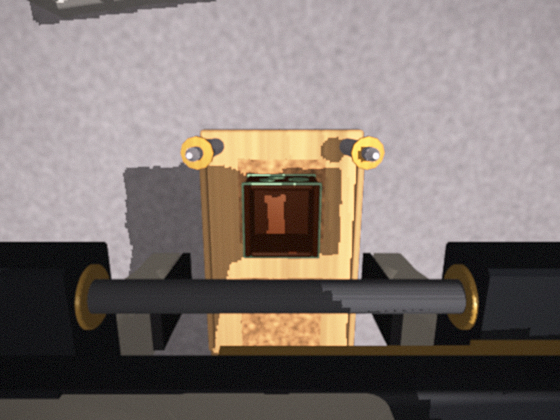

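The brown pot sits upright and centred on its pad, with its rim centre at (281,220) against the expected (282,222). Pink is next, using a diagonal grasp.

Call:
play_rows:
  commands:
    - [[-3,0.6,0.5,0,0,0,0.9],[-7,1.4,1,0,0,7,0.9],[-11,2.3,1.5,0,0,14,0.9],[-15,3.1,2,0,0,21,0.9],[-19,3.9,2,0,0,28,0.9],[-23,4.7,2,0,0,35,0.9],[-27,5.5,2,0,0,41.4,0.9],[-31,6.4,2,0,0,41.4,0.9],[-35,7.2,2,0,0,41.4,0.9],[-39,8,2,0,0,41.4,0.9],[-42.5,8.8,2,0,0,41.4,0.9],[-44.9,9.3,2,0,0,41.4,0.9],[-44.9,9.3,2,0,0,41.4,0.9],[-44.9,9.3,2,0,0,41.4,0.9],[-44.9,9.3,2,0,0,41.4,0.9]]

```text
clock: 7.25
tool_pos: [0.4555, 0.1058, 0.1435]
orientation: [180.0, -0.1, -135.0]
force: [-0.2, 0.2, 0.7]
opening: 0.0788
gripper_force: 0.0
```

```bash
python3 - <<'E'
from h import *
plan((.4591,.1045,.12,-135),(.4591,.1045,.014,-135))
E
```

```text
at [0.4555 0.1058 0.1435] [ 1.7997e+02 -1.3000e-01 -1.3497e+02] j [ 37.3   5.3 -31.3  -0.  -53.5 -82.3] F [-0.2  0.2  0.7] open 0.0788 grip 0.0 t 7.25
-> [-0.16 -0.35  2.35] az 0.03 rows 0.6
-> [-0.16 -0.35 12.95] az 0.03 rows 3.1
```

Call:
play_rows:
  commands:
    - [[-0.2,-0.35,2,0,0,0,0.9],[-0.2,-0.35,5,0,0,0,0.9],[-0.2,-0.35,8,0,0,0,0.9],[-0.2,-0.35,11,0,0,0,0.9],[-0.2,-0.35,13,0,0,0,0.9],[-0.2,-0.35,13,0,0,0,0.9],[-0.2,-0.35,13,0,0,0,0.9],[-0.2,-0.35,13,0,0,0,0.5],[-0.2,-0.35,13,0,0,0,0.5],[-0.2,-0.35,13,0,0,0,0.5],[-0.2,-0.35,13,0,0,0,0.5],[-0.2,-0.35,13,0,0,0,0.5],[-0.2,-0.35,13,0,0,0,0.5]]

```text
clock: 8.33
tool_pos: [0.4609, 0.1054, 0.0158]
orientation: [-180.0, 0.1, -135.0]
force: [-1.4, -0.6, 7.0]
opening: 0.059
gripper_force: 30.0
```

```bash
python3 - <<'E'
from h import *
p=(.5279,-.2380)
plan((.458,.104,.155,-135),(*p,.155,-93.65),(*p,.06,-93.65),(*p,.029,-93.65))
E
```

```text
at [0.4609 0.1054 0.0158] [-1.7997e+02  1.2000e-01 -1.3501e+02] j [ 36.8  16.3 -39.3   0.  -34.3 -81.9] F [-1.4 -0.6  7. ] open 0.059 grip 30.0 t 8.33
-> [  0.3    0.1  -13.92] az -0.01 rows 3.3
-> [ 19.54 -29.03 -13.92] az -41.36 rows 9.0
-> [ 19.54 -29.03  -4.42] az -41.36 rows 8.5
-> [ 19.54 -29.03  -1.32] az -41.36 rows 8.4
```

Call:
play_rows:
  commands:
    - [[0,0,-1,0,0,0,0.5],[0,0,-3,0,0,0,0.5],[0,0,-6,0,0,0,0.5],[0,0,-9,0,0,0,0.5],[0,0,-12,0,0,0,0.5],[1,-1.5,-13.8,0,0,0,0.5],[3,-4.5,-13.8,0,0,-5,0.5],[5,-7.4,-13.8,0,0,-10,0.5],[7,-10.4,-13.8,0,0,-15,0.5],[9,-13.4,-13.8,0,0,-20,0.5],[11,-16.3,-13.8,0,0,-25,0.5],[13,-19.3,-13.8,0,0,-30,0.5],[15,-22.3,-13.8,0,0,-35,0.5],[17,-25.3,-13.8,0,0,-41.4,0.5],[18.8,-27.9,-13.8,0,0,-41.4,0.5],[19.5,-29,-13.8,0,0,-41.4,0.5],[19.5,-29,-13.8,0,0,-41.4,0.5],[19.5,-29,-13.8,0,0,-41.4,0.5]]

```text
clock: 9.83
tool_pos: [0.5266, -0.2383, 0.1523]
orientation: [180.0, 0.0, -93.8]
force: [0.1, 1.1, -1.3]
opening: 0.059
gripper_force: 30.0
```

```bash
python3 - <<'E'
from h import *
p=(.5279,-.2380)
plan((*p,.06,-93.65),(*p,.030,-93.65))
E
```

```text
at [ 0.5266 -0.2383  0.1523] [ 1.7997e+02  2.0000e-02 -9.3770e+01] j [ -5.   14.9 -17.7  -0.  -57.4   1.2] F [ 0.1  1.1 -1.3] open 0.059 grip 30.0 t 9.83
-> [-0.04 -0.13  9.23] az -0.12 rows 2.2
-> [-0.04 -0.13 12.23] az -0.12 rows 2.9
```

Call:
play_rows:
  commands:
    - [[0,-0.1,3,0,0,0,0.5],[0,-0.1,6,0,0,0,0.5],[0,-0.1,9,0,0,0,0.5],[0,-0.1,11,0,0,0,0.5],[0,-0.1,11.7,0,0,0,0.5],[0,-0.1,12.1,0,0,0,0.5],[0,-0.1,12.3,0,0,0,0.5],[0,-0.1,12.4,0,0,0,0.5],[0,-0.1,12.4,0,0,0,0.5],[0,-0.1,12.4,0,0,0,0.5]]

```text
clock: 10.67
tool_pos: [0.5291, -0.2381, 0.0299]
orientation: [-179.9, -0.0, -93.6]
force: [-0.3, 1.5, 2.6]
opening: 0.0587
gripper_force: 30.0
```

Call:
play_rows:
  commands:
    - [[0,0,0,0,0,0,0.9],[0,0,0,0,0,0,0.9],[0,0,0,0,0,0,0.9],[0,0,0,0,0,0,0.9],[0,0,0,0,0,0,0.9],[0,0,-3,0,0,0,0.9],[0,0,-6.5,0,0,0,0.9],[0,0,-10,0,0,0,0.9],[0,0,-13.5,0,0,0,0.9],[0,0,-15,0,0,0,0.9],[0,0,-15,0,0,0,0.9],[0,0,-15,0,0,0,0.9]]

```text
clock: 11.67
tool_pos: [0.5286, -0.2381, 0.1798]
orientation: [-179.8, 0.0, -93.6]
force: [-0.2, 0.1, -1.0]
opening: 0.0791
gripper_force: 0.0
```

```bash
python3 - <<'E'
from h import *
plan((.5397,.2764,.17,-4.26))
E
```

```text
at [ 0.5286 -0.2381  0.1798] [-1.7985e+02  1.0000e-02 -9.3650e+01] j [ -4.9  13.6 -15.6  -0.  -60.7   1.3] F [-0.2  0.1 -1. ] open 0.0791 grip 0.0 t 11.67
-> [-51.42   2.16   0.98] az -89.39 rows 12.5
```

Call:
play_rows:
  commands:
    - [[-3,0.1,0,0,0,-4,0.5],[-7,0.3,0,0,0,-10,0.5],[-11,0.5,0,0,0,-17,0.5],[-15,0.6,0,0,0,-24,0.5],[-19,0.8,0,0,0,-31,0.5],[-23,1,0,0,0,-38,0.5],[-27,1.2,0.5,0,0,-45,0.5],[-31,1.3,0.5,0,0,-52,0.5],[-35,1.5,0.5,0,0,-59,0.5],[-39,1.7,1,0,0,-66,0.5],[-43,1.9,1,0,0,-73,0.5],[-47,2,1,0,0,-80,0.5],[-50,2.1,1,0,0,-86,0.5],[-51.4,2.2,1,0,0,-89.4,0.5],[-51.4,2.2,1,0,0,-89.4,0.5],[-51.4,2.2,1,0,0,-89.4,0.5],[-51.4,2.2,1,0,0,-89.4,0.5],[-51.4,2.2,1,0,0,-89.4,0.5]]

```text
clock: 13.17
tool_pos: [0.5385, 0.2751, 0.168]
orientation: [179.9, 0.1, -4.3]
force: [0.2, -0.8, -0.1]
opening: 0.0442
gripper_force: 0.0
```

```bash
python3 - <<'E'
from h import *
plan((.5397,.2764,.067,-4.26))
s=snap("top","top2"); snap("wrist","w2")
a=cv2.imread("pics/top2.png")
K=5
b=cv2.resize(a[155:260,355:515],None,fx=K,fy=K,interpolation=cv2.INTER_CUBIC); cv2.imwrite("pics/cb2.png",b)
E
```

```text
at [0.5385 0.2751 0.168 ] [ 1.7995e+02  5.0000e-02 -4.3500e+00] j [ 45.5  16.5 -13.1  -0.  -60.4  40.1] F [ 0.2 -0.8 -0.1] open 0.0442 grip 0.0 t 13.17
-> [ 0.11 -0.14 10.1 ] az -0.09 rows 2.4
```

View pics/cb2.png

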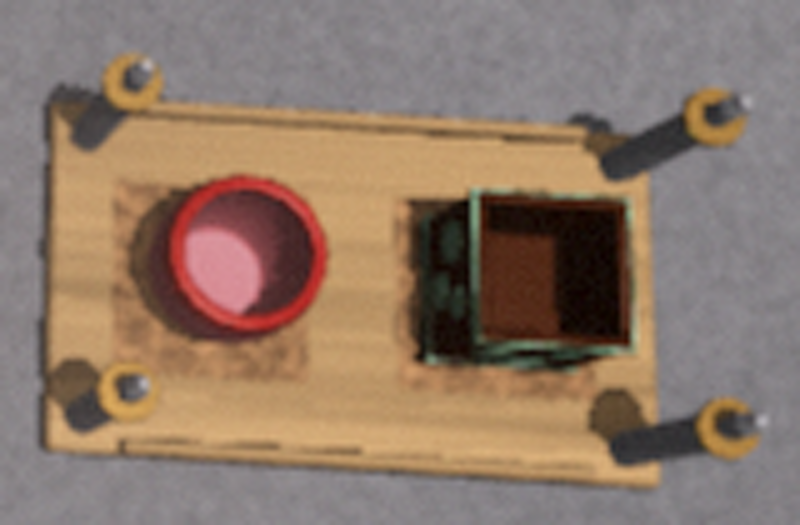

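View pics/w2.png

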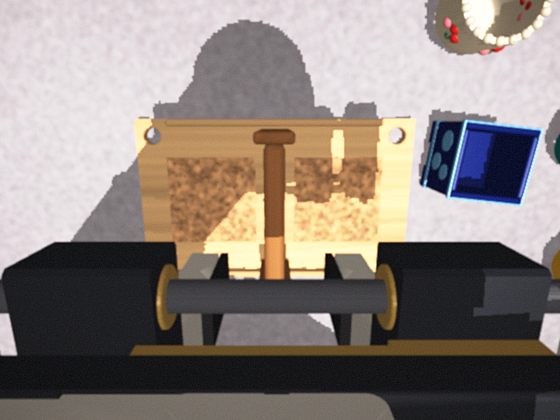

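Both lower pots are upright on their pads, pink's rim at (248,254) and brown's at (553,268) in the crop. The wrist view shows the handle centred between the fingers at column 275, and the two far tray holes at (152,135) and (396,135).

Call:
play_rows:
  commands:
    - [[0.1,-0.1,3,0,0,0,0.5],[0.1,-0.1,6,0,0,0,0.5],[0.1,-0.1,8.5,0,0,0,0.5],[0.1,-0.1,10,0,0,0,0.5],[0.1,-0.1,10.1,0,0,0,0.5],[0.1,-0.1,10.1,0,0,0,0.5],[0.1,-0.1,10.1,0,0,0,0],[0.1,-0.1,10.1,0,0,0,0],[0.1,-0.1,10.1,0,0,0,0],[0.1,-0.1,10.1,0,0,0,0],[0.1,-0.1,10.1,0,0,0,0],[0.1,-0.1,10.1,0,0,0,0],[0.1,-0.1,10.1,0,0,0,0]]

```text
clock: 14.35
tool_pos: [0.54, 0.2771, 0.0682]
orientation: [-180.0, -0.0, -4.2]
force: [-1.1, -1.0, 5.4]
opening: 0.0137
gripper_force: 30.0
```

```bash
python3 - <<'E'
from h import *
a=np.radians(-4.26);R=np.array([[np.cos(a),-np.sin(a)],[np.sin(a),np.cos(a)]])
for h in[(.056,.104),(.056,-.104)]:
    q=R@h+[.5397,.2764]; print(proj("w2",(*q,.01)))
W=[ray("w2",*p,.01)[:2] for p in[(152,135),(396,135)]];print(rigid([(.056,.104),(.056,-.104)],W))
plan((.5397,.2764,.25,-4.26),(.5244,-.2929,.25,-3.65))
E
```

```text
[149.77263805 135.33722891]
[396.33398087 134.98437194]
(array([0.53977655, 0.27566016]), np.float64(-4.340022724596301), array([0.00109116, 0.00109116]))
at [0.54   0.2771 0.0682] [-1.80e+02 -3.00e-02 -4.23e+00] j [ 45.6  22.4 -19.3   0.  -48.2  40.2] F [-1.1 -1.   5.4] open 0.0137 grip 30.0 t 14.35
-> [ -0.02   0.07 -18.18] az 0.03 rows 4.4
-> [  2.65  56.96 -18.18] az -0.58 rows 14.4
```

Call:
play_rows:
  commands:
    - [[0,0,-0.5,0,0,0,0],[0,0,-1.5,0,0,0,0],[0,0,-3.5,0,0,0,0],[0,0,-6,0,0,0,0],[0,0,-8.5,0,0,0,0],[0,0,-11,0,0,0,0],[0,0,-13.5,0,0,0,0],[0,0,-15,0,0,0,0],[0,1,-15.5,0,0,0,0],[0.1,3,-15.5,0,0,0,0],[0.3,6,-15.5,0,0,0,0],[0.4,9,-15.5,0,0,0,0],[0.6,12,-15.5,0,0,0,0],[0.7,15,-15.5,0,0,0,0],[0.9,18,-15.5,0,0,0,0],[1,21,-15.5,0,0,0,0],[1.2,24,-15.5,0,0,0,0],[1.3,27,-15.5,0,0,0,0],[1.4,29,-15.5,0,0,0,0],[1.4,30,-15.5,0,0,0,0]]

```text
clock: 16.02
tool_pos: [0.5295, -0.0262, 0.2214]
orientation: [180.0, 0.2, -4.4]
force: [0.6, -0.5, -6.0]
opening: 0.0139
gripper_force: 30.0
```

```bash
python3 - <<'E'
from h import *
plan((.5244,-.2929,.23,-3.65))
E
```

```text
at [ 0.5295 -0.0262  0.2214] [ 1.7996e+02  1.6000e-01 -4.3800e+00] j [ 18.4   7.2 -17.8  -0.  -65.1  67.3] F [ 0.6 -0.5 -6. ] open 0.0139 grip 30.0 t 16.02
-> [ 1.52 26.63 -0.86] az -0.73 rows 6.4
```

Call:
play_rows:
  commands:
    - [[0.1,1.5,0,0,0,0,0],[0.2,4,0,0,0,-0.3,0],[0.4,7,0,0,0,-0.5,0],[0.6,10,0,0,0,-0.7,0],[0.7,13,0,0,0,-0.7,0],[0.9,16,0,0,0,-0.7,0],[1.1,19,0,0,0,-0.7,0],[1.2,22,0,0,0,-0.7,0],[1.4,24.5,0,0,0,-0.7,0],[1.5,26,0,0,0,-0.7,0],[1.5,26.6,0,0,0,-0.7,0],[1.5,26.6,0,0,0,-0.7,0],[1.5,26.6,0,0,0,-0.7,0],[1.5,26.6,0,0,0,-0.7,0],[1.5,26.6,0,0,0,-0.7,0]]

```text
clock: 17.27
tool_pos: [0.5269, -0.2884, 0.2226]
orientation: [-180.0, 0.0, -3.5]
force: [0.2, -0.5, -4.9]
opening: 0.0139
gripper_force: 30.0
```

```bash
python3 - <<'E'
from h import *
plan((.5244,-.2929,.19,-3.65))
snap("wrist","w3"); snap("top","top3"); snap("scene","s3")
a=cv2.imread("pics/w3.png"); b=cv2.imread("pics/top3.png")
b=cv2.resize(b[110:290,340:560],None,fx=2.5,fy=2.5,interpolation=cv2.INTER_CUBIC)
cv2.imwrite("pics/w3b.png",cv2.resize(a[:260],None,fx=1.42,fy=1.42,interpolation=cv2.INTER_CUBIC));cv2.imwrite("pics/top3b.png",b)
E
```

```text
at [ 0.5269 -0.2884  0.2226] [-179.98    0.     -3.48] j [-10.1  13.8  -9.4  -0.  -66.8  96.6] F [ 0.2 -0.5 -4.9] open 0.0139 grip 30.0 t 17.27
-> [-0.22  0.46  3.26] az 0.17 rows 0.8
```

View pics/w3b.png

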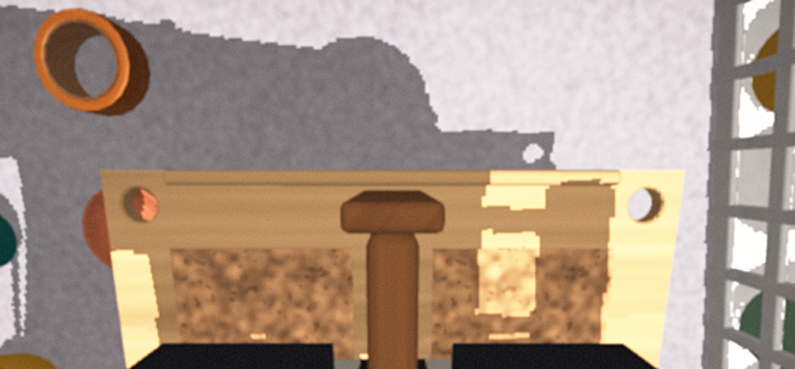

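View pics/top3b.png

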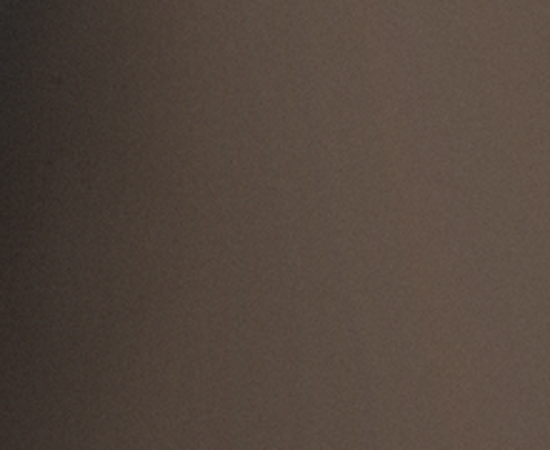

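The top camera is blocked by the arm. The wrist view shows the two far tray holes at (140,205) and (645,204) in the crop, with the tray level in the grip. I'll compute the in-hand offset from these.

```bash
python3 - <<'E'
from h import *
g=lambda p:((p[0]+.5)/1.42-.5,(p[1]+.5)/1.42-.5)
for z in(.163,.1644,.166):
    W=[ray("w3",*g(p),z)[:2] for p in[(140,205),(645,204)]];print(rigid([(.056,.104),(.056,-.104)],W))
plan((.5244,-.2929,.19,-3.65),(.5244,-.2929,.175,-3.65))
E
```

```text
(array([ 0.52620912, -0.28947577]), np.float64(-3.3537582360931566), array([0.00032653, 0.00032653]))
(array([ 0.52628867, -0.28947897]), np.float64(-3.353758236093157), array([0.00099606, 0.00099606]))
(array([ 0.5263796 , -0.28948263]), np.float64(-3.353758236093149), array([0.00176123, 0.00176123]))
at [ 0.5271 -0.2886  0.2228] [-1.80e+02 -2.00e-02 -3.48e+00] j [-10.1  13.8  -9.4  -0.  -66.8  96.6] F [-0.1 -0.  -5.7] open 0.0138 grip 30.0 t 17.42
-> [-0.24  0.44  3.28] az 0.17 rows 0.8
-> [-0.24  0.44  4.78] az 0.17 rows 1.2
```

Call:
play_rows:
  commands:
    - [[-0.1,0.2,0.5,0,0,0.2,0],[-0.2,0.37,1.5,0,0,0.2,0],[-0.2,0.37,2.5,0,0,0.2,0],[-0.2,0.37,3.4,0,0,0.2,0],[-0.2,0.37,3.7,0,0,0.2,0],[-0.2,0.37,3.7,0,0,0.2,0],[-0.2,0.37,3.7,0,0,0.2,0],[-0.2,0.37,3.7,0,0,0.2,0]]

```text
clock: 18.08
tool_pos: [0.525, -0.2931, 0.1859]
orientation: [180.0, -0.0, -3.7]
force: [0.0, 0.6, -5.1]
opening: 0.014
gripper_force: 30.0
```

```bash
python3 - <<'E'
from h import *
plan((.5249,-.2924,.157,-3.65))
snap("wrist","w4"); a=cv2.imread("pics/w4.png")
cs=[]
q=Ro.from_euler('z',-3.65,degrees=True).as_matrix()
for h in[(.056,.104,.109),(.056,-.104,.109)]:
    P=q@h+[.5244,-.2930,0]; u=proj("w4",P); x,y=int(u[0])-40,int(u[1])-45; print(u,(x,y))
    cs.append(cv2.resize(a[max(y,0):max(y,0)+70,x:x+75],(375,350),interpolation=cv2.INTER_CUBIC))
cv2.imwrite("pics/w4c.png",np.hstack(cs))
E
```

```text
at [ 0.525  -0.2931  0.1859] [ 1.7998e+02 -3.0000e-02 -3.7300e+00] j [-10.6  15.3 -12.3   0.  -62.3  96.8] F [ 0.   0.6 -5.1] open 0.014 grip 30.0 t 18.08
-> [-0.02 -0.07  2.89] az -0.08 rows 0.7
[108.95087356 142.62819084] (68, 97)
[439.52089781 142.20404946] (399, 97)
```

View pics/w4c.png

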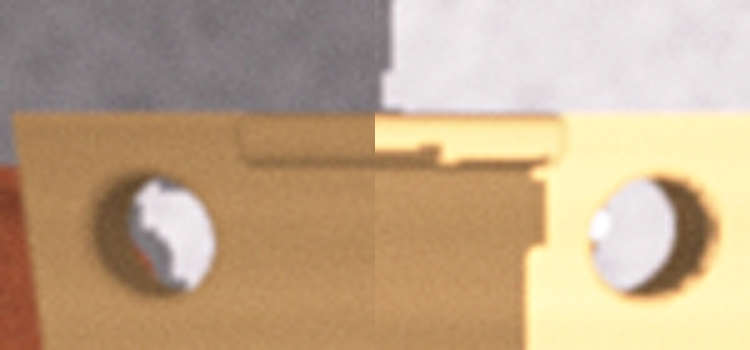

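In the wrist crop the right-hand pin tip is just visible at the inner edge of its hole, at (602,225). That is where it should appear if the tray is nearly aligned. I'll lower in steps and watch the force.

Call:
play_rows:
  commands:
    - [[0,-0.05,0.5,0,0,0,0],[0,-0.05,0.8,0,0,0,0],[0,-0.05,1.0,0,0,0,0],[0,-0.05,1.2,0,0,0,0],[0,-0.05,1.4,0,0,0,0],[0,-0.05,1.4,0,0,0,0],[0,-0.05,1.4,0,0,0,0]]

```text
clock: 18.72
tool_pos: [0.5246, -0.2925, 0.1714]
orientation: [180.0, 0.0, -3.7]
force: [0.7, 0.3, -5.2]
opening: 0.0138
gripper_force: 30.0
```

Call:
play_rows:
  commands:
    - [[0,0,0.3,0,0,0,0],[0,0,0.6,0,0,0,0],[0,0,0.8,0,0,0,0],[0,0,1.0,0,0,0,0],[0,0,1.0,0,0,0,0],[0,0,1.0,0,0,0,0]]

```text
clock: 19.22
tool_pos: [0.5247, -0.2925, 0.1614]
orientation: [-180.0, 0.0, -3.7]
force: [-0.2, -0.0, -4.0]
opening: 0.0138
gripper_force: 30.0
```

Call:
play_rows:
  commands:
    - [[0,0,0.15,0,0,0,0],[0,0,0.25,0,0,0,0],[0,0,0.35,0,0,0,0],[0,0,0.45,0,0,0,0],[0,0,0.45,0,0,0,0],[0,0,0.45,0,0,0,0]]

```text
clock: 19.72
tool_pos: [0.5248, -0.2925, 0.1573]
orientation: [180.0, -0.0, -3.7]
force: [-0.7, 0.8, -2.5]
opening: 0.0139
gripper_force: 30.0
```

Call:
play_rows:
  commands:
    - [[0,0,0.05,0,0,0,0],[0,0,0.08,0,0,0,0],[0,0,0.08,0,0,0,0],[0,0,0.08,0,0,0,0.5],[0,0,0.08,0,0,0,0.5],[0,0,0.08,0,0,0,0.5],[0,0,0.08,0,0,0,0.5],[0,0,0.08,0,0,0,0.5],[0,0,-2,0,0,0,0.5],[0,0,-5,0,0,0,0.5],[0,0,-9,0,0,0,0.5],[0,0,-12,0,0,0,0.5],[0,0,-12,0,0,0,0.5]]

```text
clock: 20.8
tool_pos: [0.5275, -0.2941, 0.2847]
orientation: [179.8, -0.6, -3.7]
force: [1.1, -0.8, 2.0]
opening: 0.0438
gripper_force: 0.0
```

```bash
python3 - <<'E'
from h import *
plan((.5655,.0067,.17,-90),(.5655,.0067,.17,-45))
E
```

```text
at [ 0.5275 -0.2941  0.2847] [179.77  -0.59  -3.69] j [-10.5  11.7  -4.    0.2 -73.6  96.8] F [ 1.1 -0.8  2. ] open 0.0438 grip 0.0 t 20.8
-> [  1.86 -30.26  11.47] az 86.31 rows 12.1
-> [  1.86 -30.26  11.47] az 41.31 rows 7.8
```

Call:
play_rows:
  commands:
    - [[0.3,-3,0,0,0,5,0.9],[0.5,-6,1,0,0,12,0.9],[0.7,-9,3,0,0,19,0.9],[0.8,-12,5,0,0,26,0.9],[1,-15,7,0,0,33,0.9],[1.2,-18,9,0,0,40,0.9],[1.4,-21,11,0,0,47,0.9],[1.5,-24,11.5,0,0,54,0.9],[1.7,-27,11.5,0,0,61,0.9],[1.8,-29.5,11.5,0,0,68,0.9],[1.9,-30.3,11.5,0,0,75,0.9],[1.9,-30.3,11.5,0,0,82,0.9],[1.9,-30.3,11.5,0,0,86.3,0.9],[1.9,-30.3,11.5,0,0,86.3,0.9],[1.9,-30.3,11.5,0,0,86.3,0.9],[1.9,-30.3,11.5,0,0,86.3,0.9]]

```text
clock: 22.13
tool_pos: [0.5635, 0.0085, 0.162]
orientation: [-180.0, 0.0, -89.9]
force: [-0.9, -0.3, 1.2]
opening: 0.079
gripper_force: 0.0
```

```bash
python3 - <<'E'
from h import *
plan((.5655,.0067,.04,-90))
snap("top","top4"); snap("scene","s4")
a=cv2.imread("pics/top4.png"); b=cv2.imread("pics/s4.png")
cv2.imwrite("pics/mix.png",np.hstack([cv2.resize(a[135:265,355:535],None,fx=2.2,fy=2.2,interpolation=cv2.INTER_CUBIC),cv2.resize(b[110:240,110:290],None,fx=2.2,fy=2.2,interpolation=cv2.INTER_CUBIC)]))
E
```

```text
at [0.5635 0.0085 0.162 ] [-179.99    0.    -89.89] j [ 20.8  13.1 -18.8   0.  -58.1 -20.7] F [-0.9 -0.3  1.2] open 0.079 grip 0.0 t 22.13
-> [ 0.18 -0.2  12.2 ] az 0.11 rows 2.9
```

View pics/mix.png

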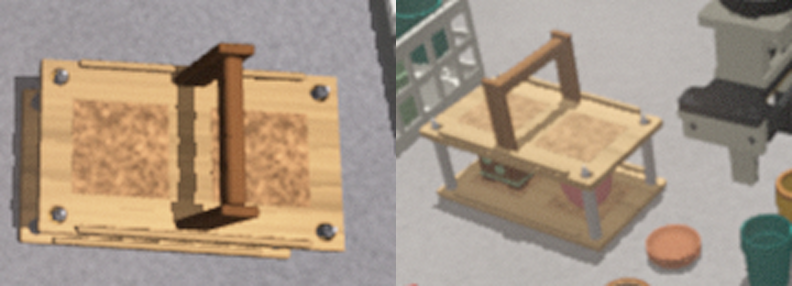

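The tray is level with all four pins up through its holes at crop pixels (61,76), (320,92), (326,231) and (59,214), and the scene view shows it resting on the collars. Next is the teal pot.

Call:
play_rows:
  commands:
    - [[0.2,-0.2,2,0,0,0,0.9],[0.2,-0.2,5,0,0,0,0.9],[0.2,-0.2,8,0,0,0,0.9],[0.2,-0.2,11,0,0,0,0.9],[0.2,-0.2,12.2,0,0,0,0.9],[0.2,-0.2,12.2,0,0,0,0.9],[0.2,-0.2,12.2,0,0,0,0.9],[0.2,-0.2,12.2,0,0,0,0.5],[0.2,-0.2,12.2,0,0,0,0.5],[0.2,-0.2,12.2,0,0,0,0.5],[0.2,-0.2,12.2,0,0,0,0.5],[0.2,-0.2,12.2,0,0,0,0.5],[0.2,-0.2,12.2,0,0,0,0.5]]

```text
clock: 23.32
tool_pos: [0.5662, 0.0068, 0.0411]
orientation: [-179.9, 0.0, -90.0]
force: [-0.7, -0.2, 6.1]
opening: 0.0548
gripper_force: 30.0
```

```bash
python3 - <<'E'
from h import *
a=np.radians(-3.65);c=np.array([.5246,-.2929]); v=np.array([-np.sin(a),np.cos(a)])
p=c-.058*v; print(p, c+.058*v)
plan((.5655,.0067,.26,-90),(*p,.26,-93.65))
E
```

```text
[ 0.52090764 -0.35078235] [ 0.52829236 -0.23501765]
at [0.5662 0.0068 0.0411] [-1.7989e+02  2.0000e-02 -9.0010e+01] j [ 20.5  21.2 -26.1   0.  -42.6 -20.5] F [-0.7 -0.2  6.1] open 0.0548 grip 30.0 t 23.32
-> [ 1.000e-02  7.000e-02 -2.189e+01] az -0.01 rows 5.3
-> [ 35.76   4.53 -21.89] az 3.64 rows 10.1
```

Call:
play_rows:
  commands:
    - [[0,0,-1,0,0,0,0.5],[0,0,-3,0,0,0,0.5],[0,0,-6,0,0,0,0.5],[0,0,-9,0,0,0,0.5],[0,0,-12,0,0,0,0.5],[0,0,-15,0,0,0,0.5],[0,0,-18,0,0,0,0.5],[1,0.1,-21,0,0,0,0.5],[3.5,0.4,-22.5,0,0,0.5,0.5],[7,0.9,-22.5,0,0,1,0.5],[10.5,1.3,-22.5,0,0,1.5,0.5],[14,1.8,-22.5,0,0,2,0.5],[17.5,2.2,-22.5,0,0,2.5,0.5],[21,2.7,-22.5,0,0,3,0.5],[24.5,3.1,-22.5,0,0,3.6,0.5],[28,3.5,-22.5,0,0,3.6,0.5],[31.5,4,-22.5,0,0,3.6,0.5],[34.5,4.4,-22.5,0,0,3.6,0.5],[35.8,4.5,-22.5,0,0,3.6,0.5],[35.8,4.5,-22.5,0,0,3.6,0.5]]

```text
clock: 24.98
tool_pos: [0.5189, -0.3537, 0.2645]
orientation: [179.9, 0.0, -93.8]
force: [1.5, 0.8, -2.2]
opening: 0.0549
gripper_force: 30.0
```

Call:
play_rows:
  commands:
    - [[0,0,0,0,0,0,0.5],[0,0,0,0,0,0,0.5],[0,0,0,0,0,0,0.5]]

```text
clock: 25.23
tool_pos: [0.5204, -0.3502, 0.2653]
orientation: [-180.0, 0.0, -93.6]
force: [-0.4, 1.1, -0.9]
opening: 0.0552
gripper_force: 30.0
```

```bash
python3 - <<'E'
from h import *
plan((.5209,-.3508,.15,-93.65),(.5209,-.3508,.1405,-93.65))
E
```

```text
at [ 0.5204 -0.3502  0.2653] [-1.800e+02  1.000e-02 -9.357e+01] j [-16.1  14.9  -2.3  -0.  -72.8  12.6] F [-0.4  1.1 -0.9] open 0.0552 grip 30.0 t 25.23
-> [ 0.06 -0.06 11.53] az 0.08 rows 2.8
-> [ 0.06 -0.06 12.48] az 0.08 rows 3.0
```

Call:
play_rows:
  commands:
    - [[0,0,3,0,0,0,0.5],[0,0,6,0,0,0,0.5],[0,0,9,0,0,0,0.5],[0,0,11,0,0,0,0.5],[0,0,11.8,0,0,0,0.5],[0,0,12.2,0,0,0,0.5],[0,0,12.4,0,0,0,0.5],[0,0,12.4,0,0,0,0.5],[0,0,12.4,0,0,0,0.5],[0,0,12.4,0,0,0,0.5]]

```text
clock: 26.07
tool_pos: [0.521, -0.3516, 0.1425]
orientation: [-179.9, -0.0, -93.6]
force: [-0.9, -0.2, -1.1]
opening: 0.0547
gripper_force: 30.0
```

Call:
play_rows:
  commands:
    - [[0,0,0.1,0,0,0,0.5],[0,0,0.2,0,0,0,0.5],[0,0,0.25,0,0,0,0.5],[0,0,0.25,0,0,0,0.5],[0,0,0.25,0,0,0,0.5]]

```text
clock: 26.48
tool_pos: [0.5206, -0.3517, 0.14]
orientation: [-179.9, -0.1, -93.6]
force: [-1.8, 2.1, 6.2]
opening: 0.0549
gripper_force: 30.0
```

Call:
play_rows:
  commands:
    - [[0,0,-0.05,0,0,0,0.5],[0,0,-0.05,0,0,0,0.9],[0,0,-0.05,0,0,0,0.9],[0,0,-0.05,0,0,0,0.9],[0,0,-0.05,0,0,0,0.9],[0,0,-0.05,0,0,0,0.9],[0,0,-3,0,0,0,0.9],[0,0,-6,0,0,0,0.9],[0,0,-9,0,0,0,0.9],[0,0,-11,0,0,0,0.9],[0,0,-11,0,0,0,0.9],[0,0,-11,0,0,0,0.9]]

```text
clock: 27.48
tool_pos: [0.5207, -0.3515, 0.2499]
orientation: [-179.8, -0.0, -93.6]
force: [-0.3, 0.4, -1.3]
opening: 0.0787
gripper_force: 0.0
```

```bash
python3 - <<'E'
from h import *
plan((.6732,.1115,.16,-90),(.6732,.1115,.16,-135))
E
```

```text
at [ 0.5207 -0.3515  0.2499] [-1.7985e+02 -3.0000e-02 -9.3640e+01] j [-16.2  15.3  -3.7  -0.  -70.8  12.6] F [-0.3  0.4 -1.3] open 0.0787 grip 0.0 t 27.48
-> [-47.17 -12.27   8.99] az -3.64 rows 11.9
-> [-47.17 -12.27   8.99] az 41.36 rows 11.9
```

```bash
python3 - <<'E'
from h import *
k=1.4286
for n,p in(("rack corner",(255,135)),("rack bottom",(252,155)),("slabBL",(306,103)),("blockBL",(347,138)),("blockTL",(347,96)),("smallteal R",(383,180))):
    print(n,[np.round(ray("top0",p[0]/k,p[1]/k,z)[:2],3) for z in(0,.03,.06)])
plan((.6732,.1115,.17,0))
E
```

```text
rack corner [array([0.781, 0.203]), array([0.766, 0.195]), array([0.751, 0.187])]
rack bottom [array([0.749, 0.206]), array([0.735, 0.198]), array([0.721, 0.189])]
slabBL [array([0.832, 0.129]), array([0.815, 0.124]), array([0.798, 0.118])]
blockBL [array([0.775, 0.067]), array([0.761, 0.064]), array([0.746, 0.061])]
blockTL [array([0.843, 0.068]), array([0.826, 0.065]), array([0.808, 0.062])]
smallteal R [array([0.71 , 0.014]), array([0.697, 0.012]), array([0.685, 0.011])]
at [ 0.5207 -0.3515  0.2499] [-1.7985e+02 -3.0000e-02 -9.3640e+01] j [-16.2  15.3  -3.7  -0.  -70.8  12.6] F [-0.3  0.4 -1.3] open 0.0787 grip 0.0 t 27.48
-> [-47.17 -12.27   7.99] az -93.64 rows 13.1
```

Call:
play_rows:
  commands:
    - [[-3,-0.8,0,0,0,0,0.9],[-7,-1.8,0,0,0,-1,0.9],[-11,-2.9,0,0,0,-2,0.9],[-15,-3.9,0,0,0,-3.6,0.9],[-19,-4.9,0,0,0,-3.6,0.9],[-23,-6,1,0,0,-3.6,0.9],[-27,-7,3,0,0,-3.6,0.9],[-31,-8.1,5,0,0,-3.6,0.9],[-35,-9.1,7,0,0,-3.6,0.9],[-39,-10.1,8,0,0,-3.6,0.9],[-43,-11.2,8,0,0,-3.6,0.9],[-46,-12,8,0,0,-3.6,0.9],[-47.2,-12.3,8,0,0,-3.6,0.9],[-47.2,-12.3,8,0,0,-3.6,0.9],[-47.2,-12.3,8,0,0,-3.6,0.9],[-47.2,-12.3,8,0,0,-3.6,0.9]]

```text
clock: 28.82
tool_pos: [0.6721, 0.1113, 0.1674]
orientation: [179.9, -0.0, -90.0]
force: [0.7, -0.6, 0.2]
opening: 0.0788
gripper_force: 0.0
```

```bash
python3 - <<'E'
from h import *
plan((.6732,.1115,.024,-90))
E
```

```text
at [0.6721 0.1113 0.1674] [ 1.7989e+02 -4.0000e-02 -9.0040e+01] j [ 25.7  23.4  -2.9  -0.  -63.8 -25.8] F [ 0.7 -0.6  0.2] open 0.0788 grip 0.0 t 28.82
-> [-0.02 -0.11 14.34] az -0.04 rows 3.4
```

Call:
play_rows:
  commands:
    - [[0,-0.1,2,0,0,0,0.9],[0,-0.1,5,0,0,0,0.9],[0,-0.1,8,0,0,0,0.9],[0,-0.1,11,0,0,0,0.9],[0,-0.1,13.5,0,0,0,0.9],[0,-0.1,14.1,0,0,0,0.9],[0,-0.1,14.1,0,0,0,0.9],[0,-0.1,14.1,0,0,0,0.5],[0,-0.1,14.1,0,0,0,0.5],[0,-0.1,14.1,0,0,0,0.5],[0,-0.1,14.1,0,0,0,0.5],[0,-0.1,14.1,0,0,0,0.5],[0,-0.1,14.1,0,0,0,0.5]]

```text
clock: 29.9
tool_pos: [0.6749, 0.1122, 0.0295]
orientation: [-179.8, 0.0, -90.0]
force: [-0.3, -0.4, 7.0]
opening: 0.0601
gripper_force: 30.0
```

```bash
python3 - <<'E'
from h import *
p=(.5283,-.2350)
plan((.673,.1115,.21,-90),(*p,.21,-93.65))
E
```

```text
at [0.6749 0.1122 0.0295] [-1.7985e+02  4.0000e-02 -9.0000e+01] j [ 25.7  30.9 -10.7   0.  -48.3 -25.8] F [-0.3 -0.4  7. ] open 0.0601 grip 30.0 t 29.9
-> [  0.07   0.19 -18.05] az -0.0 rows 4.3
-> [ 34.72  14.66 -18.05] az 3.65 rows 10.0
```

Call:
play_rows:
  commands:
    - [[0,0,-1,0,0,0,0.5],[0,0,-3,0,0,0,0.5],[0,0,-6,0,0,0,0.5],[0,0,-9,0,0,0,0.5],[0,0,-12,0,0,0,0.5],[0,0,-15,0,0,0,0.5],[1,0.4,-17.5,0,0,0,0.5],[4,1.7,-18.5,0,0,0.5,0.5],[7,3,-18.5,0,0,1,0.5],[10,4.2,-18.5,0,0,1.5,0.5],[13,5.5,-18.5,0,0,2,0.5],[16,6.8,-18.5,0,0,2.5,0.5],[19,8,-18.5,0,0,3,0.5],[22,9.3,-18.5,0,0,3.6,0.5],[25,10.6,-18.5,0,0,3.6,0.5],[28,11.8,-18.5,0,0,3.6,0.5],[31,13.1,-18.5,0,0,3.6,0.5],[33.5,14.2,-18.5,0,0,3.6,0.5],[34.7,14.7,-18.5,0,0,3.6,0.5],[34.7,14.7,-18.5,0,0,3.6,0.5]]

```text
clock: 31.57
tool_pos: [0.5252, -0.2369, 0.2131]
orientation: [-180.0, 0.0, -93.8]
force: [-0.0, 0.9, -2.1]
opening: 0.06
gripper_force: 30.0
```

Call:
play_rows:
  commands:
    - [[0,0,0,0,0,0,0.5],[0,0,0,0,0,0,0.5],[0,0,0,0,0,0,0.5]]

```text
clock: 31.82
tool_pos: [0.5271, -0.2341, 0.2127]
orientation: [-180.0, 0.0, -93.6]
force: [0.1, -0.4, -1.5]
opening: 0.0601
gripper_force: 30.0
```

```bash
python3 - <<'E'
from h import *
plan((.5283,-.2350,.1285,-93.65))
E
```

```text
at [ 0.5271 -0.2341  0.2127] [-1.7999e+02  1.0000e-02 -9.3580e+01] j [ -4.5  11.9 -13.2  -0.  -64.9   1. ] F [ 0.1 -0.4 -1.5] open 0.0601 grip 30.0 t 31.82
-> [ 0.08 -0.13  8.42] az 0.07 rows 2.0
```

Call:
play_rows:
  commands:
    - [[0.1,-0.1,2,0,0,0,0.5],[0.1,-0.1,4.5,0,0,0,0.5],[0.1,-0.1,6.5,0,0,0,0.5],[0.1,-0.1,7.6,0,0,0,0.5],[0.1,-0.1,8.1,0,0,0,0.5],[0.1,-0.1,8.4,0,0,0,0.5],[0.1,-0.1,8.4,0,0,0,0.5],[0.1,-0.1,8.4,0,0,0,0.5],[0.1,-0.1,8.4,0,0,0,0.5]]

```text
clock: 32.57
tool_pos: [0.5285, -0.236, 0.1296]
orientation: [-179.9, -0.0, -93.6]
force: [0.5, 0.5, -1.9]
opening: 0.0598
gripper_force: 30.0
```

Call:
play_rows:
  commands:
    - [[0,0,0.1,0,0,0,0.5],[0,0,0.13,0,0,0,0.5],[0,0,0.13,0,0,0,0.5],[0,0,0.13,0,0,0,0.5],[0,0,0.1,0,0,0,0.9],[0,0,0.1,0,0,0,0.9],[0,0,0.1,0,0,0,0.9],[0,0,0.1,0,0,0,0.9],[0,0,0.1,0,0,0,0.9],[0,0,-3,0,0,0,0.9],[0,0,-6,0,0,0,0.9],[0,0,-10,0,0,0,0.9],[0,0,-13,0,0,0,0.9],[0,0,-13,0,0,0,0.9]]

```text
clock: 33.73
tool_pos: [0.5305, -0.2373, 0.266]
orientation: [-179.4, -0.2, -93.6]
force: [0.8, -0.9, 0.5]
opening: 0.0787
gripper_force: 0.0
```

Call:
play_rows:
  commands:
    - [[-4,0,0,0,0,0,0.9],[-8,0,0,0,0,0,0.9],[-12,0,0,0,0,0,0.9],[-16,0,0,0,0,0,0.9],[-20,0,0,0,0,0,0.9],[-24,0,0,0,0,0,0.9],[-28,0,0,0,0,0,0.9],[-32,0,0,0,0,0,0.9],[-34,0,0,0,0,0,0.9],[-34,0,0,0,0,0,0.9],[-34,0,0,0,0,0,0.9],[-34,0,0,0,0,0,0.9]]

```text
clock: 34.73
tool_pos: [0.549, 0.1031, 0.2583]
orientation: [180.0, -0.0, -93.6]
force: [-0.6, -0.1, 0.6]
opening: 0.0787
gripper_force: 0.0
```

```bash
python3 - <<'E'
from h import *
plan()
snap("top","top5"); snap("scene","s5")
a=cv2.imread("pics/top5.png"); b=cv2.imread("pics/s5.png")
cv2.imwrite("pics/mix2.png",np.hstack([cv2.resize(a[135:265,355:535],None,fx=2.2,fy=2.2,interpolation=cv2.INTER_CUBIC),cv2.resize(b[90:240,110:290],None,fx=2.2,fy=2.2,interpolation=cv2.INTER_CUBIC)[:286]]))
for P in[(.5209,-.3478,.169),(.5279,-.238,.159)]: u=proj("top5",P); print("pad-centre pot expected",(u-[355,135])*2.2)
E
```

```text
at [0.549  0.1031 0.2583] [ 1.7998e+02 -2.0000e-02 -9.3610e+01] j [ 30.7   8.5 -11.4   0.  -70.2 -34.3] F [-0.6 -0.1  0.6] open 0.0787 grip 0.0 t 34.73
pad-centre pot expected [306.7964586  136.39702817]
pad-centre pot expected [146.83948989 130.18140988]
```

View pics/mix2.png

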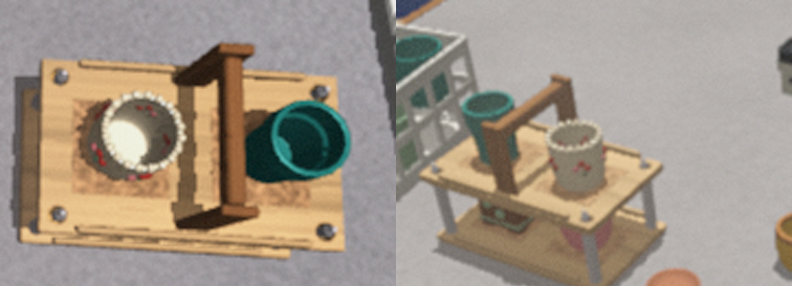

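Everything is in place: the cream rim is at (143,133) against the expected (147,130), and teal is at (312,140) against (307,136), so both are within a few mm of pad centre. The tray is still seated on its pins, so I'm handing in.

```bash
python3 -c "
from plant import close_job; print(close_job())"
```

```text
the job is handed in; nothing more can be done
None
```

The job is handed in, with no verdict returned: brown and pink are on the lower tray, the upper tray is seated on all four pins, teal and cream are within about 5 mm of their pad centres, and I never gripped or moved the navy or yellow pots.

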